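Clamp up a row of chopping-board blocks

TASK

Lay the two loose wooden blocks flat on the rails of the bar clamp beside the one already there, in one straight row with ends level and long sides facing, then close the row up tight by pumping the clamp's trigger back towards the pistol grip and letting it spring forward between strokes (do not push the sliding jaw by hand). Finish while still holding the trigger back, so that the jaw's soft pad stays pressed firmly on the row but nowhere near squashed flat. Leave everything else on the bench where it is.

Things in the scene. Friction and masses are not known exactly. Their poses are not given: they have to be found in the camera images.
- clamp: Black one-hand ratchet bar clamp, jaws up, bolted with two wooden rails on a fixed plywood board 400 x 104 x 12 mm. Origin on the bench under the fixed jaw's rubber face. x: level, along the bar from fixed jaw to sliding jaw; y across the rails; z up. Board x -155..+245 mm. Order along x: pistol grip, trigger, fixed jaw, row, sliding jaw.
- seat (a point): Point where the row begins: on the fixed jaw's rubber face, centre line, on the rails' top plane (50 mm above the bench); axes as clamp. Rails: 12 mm wide, centred at y = +-19 mm, from x = 5 to 210 mm; blocks lie across both. The fixed jaw is 34 mm wide, 42 mm high above this plane, x -27..0 mm, with a web behind it to x = -50 that rises 28 mm at the jaw.
- grip (a point): Point on the front face of the pistol grip behind the trigger, 42 mm above the rails' top (seat x about -124 mm), fixed. The grip leans back 0.2 rad, is 26 mm wide (y), 22 mm deep, and its top is 80 mm above the rails' top. At its foot, x -144..-100 mm, the clamp body is 33 mm wide and rises 16 mm above the rails' top.
- block_a: Brown wooden block, 34 mm wide (its x) x 60 mm long (its y) x 26 mm high (z); origin at the centre of its underside. Starts on the rails within 4 mm of the fixed jaw, long sides across the bar. About 45 g. It is the first of the row.
- block_b: Same block, 34 x 60 x 26 mm, same axes and origin; starts lying flat on the bench to the robot's right. To be laid on the rails. The loose blocks are alike and their order is free.
- block_c: Same block, 34 x 60 x 26 mm, same axes and origin; the other loose one, flat on the bench to the robot's right. To be laid on the rails. In a closed row of three the block centres are about 17, 51 and 85 mm from the fixed jaw.
- jaw: Sliding jaw on the bar's end. Origin on the centre line, level with the rails' top, in the plane of its soft pad's unsquashed face, which looks to the fixed jaw; axes as clamp. 34 mm wide, 42 mm high above the rails, reaching 52 mm behind the face (+x). Starts 132 to 152 mm from the fixed jaw (three blocks take 102 mm).
- bar (a joint): How far the toothed bar with the sliding jaw has been drawn in from fully open, m: 0 = pad 168 mm from the fixed jaw, 0.078 = the end. A brake of about 5 N holds it where it is left; the ratchet lets it back by one 6 mm tooth at most.
- pad (a joint): How far the sliding jaw's grey rubber pad is squashed, m: 0 = free, 0.008 = flat; about 6 N per mm. Firmly pressed: 1.2 mm (7 N) or more; 2 to 3 mm is good; over 7 mm (42 N) is too much.
- lever: Trigger's finger piece: black bar 22 mm wide (y), 12 mm deep, 56 mm long, leaning 0.2 rad to the jaws when free. Origin on the middle of its front face (towards the jaws), when free at seat x = -78, 42 mm above the rails' top; 51 mm of space to the fixed jaw's back. Its z runs up along it, 28 mm to its top. Push it towards the pistol grip (clamp -x).
- trigger (a joint): Trigger angle, rad: 0 = free, 0.40 = fully back; the lever's origin then travels 31 mm, nearly level. A spring returns it. A stroke of 0.36 or more closes the jaw by 12 mm (the first one 6 to 14); up to 0.15 rad may be idle at its start. Force at the lever: 2 N idle, 5 N with the jaw running; once tight, about 6 N holds the pad at 8 to 15 N, 10 N at 17 N, 18 N at 30 N. Let go, the jaw stays but its pressure drops.
- offcut: Bystander, to be left where it is: spare strip of the same brown wood, 120 x 34 x 26 mm, lying flat; twice the length of a block, so not one of the row; origin at the centre of its underside.
- glue: Bystander, to be left where it is: closed white glue bottle with a paper label, 52 mm across, 100 mm tall, standing; origin at the centre of its underside.
- flask: Bystander, to be left where it is: steel vacuum flask with a black cap, 72 mm across, 235 mm tall, standing; origin at the centre of its underside.
- lid: Bystander, to be left where it is: steel pot lid, 160 mm across, lying flat, with a knob on top, 48 mm high in all; origin at the centre of its underside.
- saucepan: Bystander, to be left where it is: open aluminium pot, 150 mm across, 75 mm tall; origin at the centre of its underside.
- mallet: Bystander, to be left where it is: hammer with a steel head and wooden handle, 260 mm long, lying flat; origin at its middle, on the underside.
- bowl: Bystander, to be left where it is: open steel bowl, 124 mm across, 50 mm tall; origin at the centre of its underside.
Things that resemble listed ones, but are neither listed nor needed, are in the scene too. Leave any purple or red look-alike of the block_c alone.

How it is judged:
On the way, in this order (a step that is already met when the one before it is completed fails the run):
1. the three blocks lie on the rails in one row between the jaws, let go, the trigger still free (x of block_a in the frame of seat between 0.01 and 0.135 m and y of block_a in the frame of seat between -0.009 and 0.009 m and z of block_a in the frame of seat between -0.005 and 0.005 m and angle between the x axis of each of block_a, block_b, block_c and the x axis of seat, either way round below 0.15 rad and x of block_b in the frame of seat between 0.01 and 0.135 m and y of block_b in the frame of seat between -0.009 and 0.009 m and z of block_b in the frame of seat between -0.005 and 0.005 m and x of block_c in the frame of seat between 0.01 and 0.135 m and y of block_c in the frame of seat between -0.009 and 0.009 m and z of block_c in the frame of seat between -0.005 and 0.005 m and contact force between the fingers and block_a below 0.5 N and contact force between the fingers and block_b below 0.5 N and contact force between the fingers and block_c below 0.5 N and value of joint trigger below 0.05 rad), for 0.2 s.
2. the trigger is squeezed back (first stroke) (value of joint trigger above 0.15 rad).
3. the trigger is let spring forward for another stroke (value of joint trigger below 0.06 rad).
At the end, for the whole second after the job is handed in: Three blocks on the rails in one closed row (last centre under 91 mm from the fixed jaw), within 9 mm of the centre line, 5 mm of height, 0.15 rad of square, at rest; the jaw presses over 6 N, pad squashed 1.2 to 7 mm; the robot still holds the trigger back (over 2 N) (x of block_a in the frame of seat between 0.01 and 0.091 m and y of block_a in the frame of seat between -0.009 and 0.009 m and z of block_a in the frame of seat between -0.005 and 0.005 m and angle between the x axis of each of block_a, block_b, block_c and the x axis of seat, either way round below 0.15 rad and x of block_b in the frame of seat between 0.01 and 0.091 m and y of block_b in the frame of seat between -0.009 and 0.009 m and z of block_b in the frame of seat between -0.005 and 0.005 m and x of block_c in the frame of seat between 0.01 and 0.091 m and y of block_c in the frame of seat between -0.009 and 0.009 m and z of block_c in the frame of seat between -0.005 and 0.005 m and (contact force between jaw and block_a above 6 N or contact force between jaw and block_b above 6 N or contact force between jaw and block_c above 6 N) and value of joint pad between 0.0012 and 0.007 m and contact force between any of the fingers, the arm and lever above 2 N and value of joint trigger above 0.02 rad and linear speed of each of block_a, block_b, block_c below 0.02 m/s); the arm keeps its last pose, push and grip.
It fails at once if the pad is squashed nearly flat (over 7 mm, about 42 N) (value of joint pad above 0.007 m).
It fails at once if the sliding jaw is pushed by hand (over 4 N) (contact force between any of the fingers, the arm and jaw above 4 N).
It fails at once if a bystander is moved by more than 30 mm (distance of any of offcut, glue, flask, lid, saucepan, mallet, bowl from where it was at the start of the episode above 0.03 m).
It also fails if it takes over 58 s, if anything falls off the work surface, if the arm or the gripper's body presses on something with over 40 N, if the wrist force passes 120 N, or if a joint passes its speed limit or range.

ROBOT

A 7-joint arm with a two-finger parallel gripper is mounted at the origin on the work surface. World frame = base frame: x ahead of the robot, y to its left, z up, the work surface at z = 0. Lengths are in m, angles in rad, forces in N, time in s.
With the tool pointing down it reaches from about 0.425 to 0.875 m from the base axis. Payload 4.7 kg.
Tool frame: the origin (TCP) lies on the mounting face of the last link; the fingertips stand 182 mm ahead of it and the grasp point (between the pads) lies 164 mm ahead of it; z points along the fingers, y is the line along which they close (so a half turn about z gives the same grasp; the last joint's range is limited). The gripper opens to 87 mm and grips with 3 to 60 N. Pads are 19 mm wide; open, the fingers measure 117 mm over their backs; the gripper's body (75 mm by 190 mm) begins 51 mm behind the grasp point.
Start: joints at [1.296, 0.321, -0.07, 1.45, 0.023, 1.371, -0.057], TCP at [0.185, -0.623, 0.405] pointing down, gripper open.
Joint ranges: [-2.86, 2.86], [-0.3, 2.09], [-1.38, 1.24], [0.06, 2.45], [-1.56, 4.7], [0.09, 2.05], [-2.69, 2.69]. Speed limits (rad/s): [2.57, 2.57, 3.14, 3.14, 3.14, 3.14, 3.14].

INTERFACE

Orientations are given as a unit quaternion [x, y, z, w].
In Python, from plant import status, eyes, order gives the robot as it stands.
- The arm moves only by the tool step_arm, never from a script. Its argument "series" is text: rows parted by semicolons, each of 7 numbers parted by spaces: the closure in counts, from 0 (fully open) to 255 (shut), then the shift along the tool's x, y, z in cm, then the turn, a rotation vector about the tool's x, y, z in rad. A call has 1 to 12 rows; each row is the pose to reach, as a shift and turn from the pose commanded when the call began, along the tool's axes at that moment; what a row does not reach only later rows make up. A row lasts 1/10 s, in which the tool goes at most 50 mm and 8.59 degrees, less where a joint would pass 70% of its speed; a pose out of reach is approached as far as the arm can. A call with a gripper value outside its range is refused whole. The fingers move at their own pace and stop on an object; "force" is the grip in N (left out, the last holds). Time passes only in rows, so rows that repeat a pose let the fingers close. It gives the time, the measured TCP pose, the force, the opening and the grip force at its end, in the units of the state.
- status.sense(): the state, without advancing time (a new reading comes with each control period).
- eyes.snapshot(name): name is "side" or "top" or "wrist"; returns a dict with "pixels" (480x640x3 uint8, blue, green, red), "intrinsics" (3x3 intrinsics, pixels), "eye" and "attitude" of the camera in the world; the wrist camera has in their place "tool_from_camera" (4x4, takes a point from camera to tool coordinates, whose origin is the TCP and whose axes are the flange's). Camera axes: x right, y down, z forward; pixel columns grow to the right and rows downward; lengths in m; the calibration is good to about 2 mm. The wrist camera is an equidistant fisheye: a pixel r from the principal point sees the ray r / f radians off the axis. A picture is of the moment at which its call begins: read the wrist's pose just before it. There is no depth.
- order.close_job(): hands the job in; it is judged then, once.
The state is a dict: "t": time; "joint_pos": joint angles; "dq": joint speeds; "tau": joint torques, N m; "position": TCP position; "tcp_rot": TCP orientation; "ft_force": force on the tool from outside, world axes, zero at the start; "wrist_torque": the same for the moment, N m; "width": opening from 0.0 (shut) to 1.0 (fully open); "gripper_force": force on a finger pad.
Only numpy, scipy, OpenCV 4.12 (cv2) and the standard library are available. Lean on these libraries where they do the work, as an engineer would, in place of code of your own. Each camera call takes 0.05 s, during which the arm holds its last target. There are 200 camera calls.

## Working session

There is one attempt and no reset: what is moved stays moved. The work goes in short steps, Python scripts to look and compute and a tool call to move; the robot and the scene stay as the last step left them, time stands still between calls to the robot, and variables do not carry over. Pictures are saved under pics/ and viewed, at most 10 in all, crops included, and the job is handed in when it is done.

Besides the shell and the picture viewer there is one more tool, called as a command line: name --argument value ..., lists and objects as JSON in quotes. step_arm: Moves the arm, as the interface text tells. Its arguments: {"type":"object","properties":{"series":{"type":"string"},"force":{"type":"number"}},"required":["series"]}

```bash
ls; mkdir -p pics
python3 - <<'E'
from plant import status, eyes
import cv2,pickle
print(status.sense())
d={}
for n in("side","top","wrist"):
    s=eyes.snapshot(n); d[n]=s; cv2.imwrite(f"pics/{n}0.png",s["pixels"])
    print(n,{k:v for k,v in s.items() if k!="pixels"})
pickle.dump(d,open("s0.pkl","wb"))
E
```

```text
pics
{'t': 0.0, 'joint_pos': array([ 1.29613784,  0.32183381, -0.07008144,  1.45166817,  0.02257098,
        1.37079176, -0.05693607]), 'dq': array([ 1.00606789e-03, -2.19565749e-04,  4.31374509e-05, -1.41314600e-03,
        1.86575883e-03, -4.71537197e-04,  2.28587592e-03]), 'tau': array([-6.21892536e-05, -4.91287315e+01, -4.04046820e-01, -3.12527740e+01,
       -6.38960791e-02,  4.39319573e-02,  1.97041736e-04]), 'position': array([ 0.18501048, -0.62290335,  0.40365755]), 'tcp_rot': array([ 9.89596004e-01,  1.43870885e-01, -1.72471585e-04, -9.41582450e-04]), 'ft_force': array([-0.31282394, -0.62693976, -0.00866017]), 'wrist_torque': array([ 0.01174251, -0.00636199,  0.01747946]), 'gripper_force': 0.0, 'width': 1.0005337801944194}
side {'intrinsics': array([[463.53562359,   0.        , 324.35269377],
       [  0.        , 463.53562359, 238.65445332],
       [  0.        ,   0.        ,   1.        ]]), 'eye': array([0.13866313, 0.78488793, 0.69322888]), 'attitude': array([-0.2080589 ,  0.85786621, -0.45342949,  0.12320211])}
top {'intrinsics': array([[597.16097092,   0.        , 320.84468368],
       [  0.        , 597.16097092, 241.54026776],
       [  0.        ,   0.        ,   1.        ]]), 'eye': array([0.4725488 , 0.02798012, 1.47192677]), 'attitude': array([-0.69622957,  0.71716769, -0.02362656,  0.01940801])}
wrist {'intrinsics': array([[371.64829954,   0.        , 321.08275142],
       [  0.        , 371.64829954, 244.49171296],
       [  0.        ,   0.        ,   1.        ]]), 'tool_from_camera': array([[-1.20272587e-04, -9.59633767e-01, -2.81252588e-01,
         7.75849855e-02],
       [ 9.99999780e-01, -2.98689152e-04,  5.91495482e-04,
        -3.88521194e-04],
       [-6.51626135e-04, -2.81252455e-01,  9.59633593e-01,
         1.97513220e-02],
       [ 0.00000000e+00,  0.00000000e+00,  0.00000000e+00,
         1.00000000e+00]])}
```

View pics/top0.png

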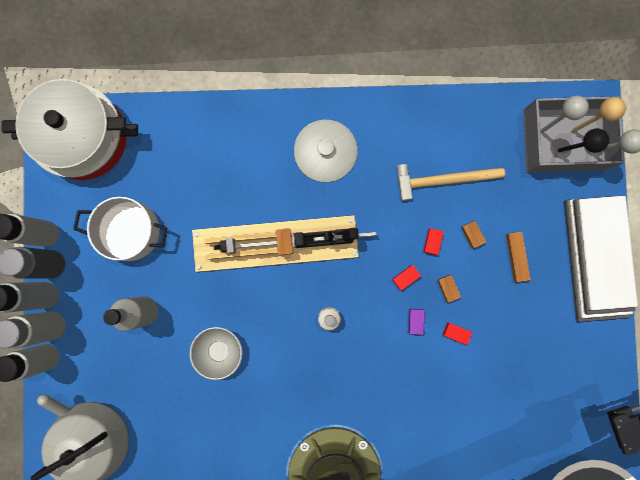

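View pics/wrist0.png

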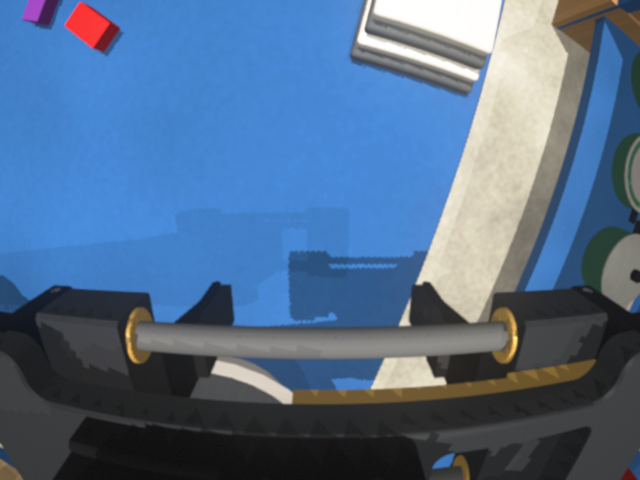

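The top view shows the clamp with its fixed jaw at about (292,241), block_a at (284,241) and the sliding jaw at (228,246). The loose brown blocks are at (474,235) and (449,289), and the offcut is at (518,257). The wrist view shows only empty bench.

```bash
cat > h.py <<'E'
import numpy as np,cv2
from scipy.spatial.transform import Rotation as R
def ray(s,uv,pose=None):
    K=s["intrinsics"]; uv=np.atleast_2d(uv).astype(float)
    a=(uv-K[:2,2])/K[0,0]
    if pose is None:
        d=np.c_[a,np.ones(len(a))]; return s["eye"],R.from_quat(s["attitude"]).apply(d)
    r=np.linalg.norm(a,axis=1,keepdims=True)+1e-12
    d=np.c_[a/r*np.sin(r),np.cos(r)]; T=s["tool_from_camera"]; Q=R.from_quat(pose["tcp_rot"])
    return pose["position"]+Q.apply(T[:3,3]),Q.apply(d@T[:3,:3].T)
def onplane(s,uv,z,pose=None):
    o,d=ray(s,uv,pose); return o+d*((z-o[2])/d[:,2:])
def proj(s,P,pose=None):
    P=np.atleast_2d(P);K=s["intrinsics"]
    if pose is None:
        c=R.from_quat(s["attitude"]).inv().apply(P-s["eye"]); a=c[:,:2]/c[:,2:]
    else:
        T=s["tool_from_camera"]; c=(R.from_quat(pose["tcp_rot"]).inv().apply(P-pose["position"])-T[:3,3])@T[:3,:3]
        n=np.linalg.norm(c[:,:2],axis=1,keepdims=True); a=c[:,:2]/n*np.arctan2(n,c[:,2:])
    return a*K[0,0]+K[:2,2]
def brown(img):
    h=cv2.cvtColor(img,cv2.COLOR_BGR2HSV)
    return cv2.inRange(h,(5,110,60),(18,255,255))
E
python3 - <<'E'
from h import *; import pickle
d=pickle.load(open("s0.pkl","rb"));s=d["top"];im=s["pixels"]
m=brown(im)
cs,_=cv2.findContours(m,cv2.RETR_EXTERNAL,cv2.CHAIN_APPROX_NONE)
for c in cs:
    if cv2.contourArea(c)<60: continue
    u=c[:,0].mean(0)
    z=0.076 if abs(u[0]-284)<15 and abs(u[1]-241)<15 else .026
    p=onplane(s,c[:,0],z)
    (cx,cy),(w,h),a=cv2.minAreaRect((p[:,:2]*1000).astype(np.float32))
    print(u.round(),(cx,cy),(w,h),a)
# board
hsv=cv2.cvtColor(im,cv2.COLOR_BGR2HSV)
x0=im[185:290,175:395]
bl=cv2.inRange(hsv,(100,120,50),(125,255,255)); nb=255-bl; nb[:205]=0;nb[280:]=0;nb[:,:170]=0;nb[:,359:]=0
nb=cv2.morphologyEx(nb,cv2.MORPH_OPEN,np.ones((5,5)))
c=max(cv2.findContours(nb,cv2.RETR_EXTERNAL,cv2.CHAIN_APPROX_NONE)[0],key=cv2.contourArea)
p=onplane(s,c[:,0],.012);print("board",cv2.minAreaRect((p[:,:2]*1000).astype(np.float32)),cv2.boxPoints(cv2.minAreaRect((p[:,:2]*1000).astype(np.float32))))
S=d["side"]["pixels"]
a=cv2.resize(x0,None,fx=3.6,fy=3.6,interpolation=3)
b=cv2.resize(S[200:420,:][:, :],(0,0),fx=1.2,fy=1.0)
cv2.imwrite("pics/c0.png",a)
E
```

```text
[449. 288.] (438.317626953125, -287.79754638671875) (60.07112121582031, 34.46181106567383) 20.90265464782715
[346. 246.] (550.2899780273438, -40.77252960205078) (21.976686477661133, 53.30868911743164) 6.841649532318115
[518. 257.] (509.9704895019531, -458.33636474609375) (118.29304504394531, 37.94874954223633) 7.005984306335449
[262. 249.] (557.1600952148438, 149.0507049560547) (291.0776062011719, 77.7552719116211) 89.98773193359375
[473. 234.] (567.188232421875, -353.0160217285156) (58.481361389160156, 36.09242248535156) 24.76419448852539
[457. 180.] (702.0363159179688, -319.1288146972656) (12.768962860107422, 226.8242950439453) 4.718720436096191
[600. 115.] (858.1026611328125, -673.0714721679688) (55.93132400512695, 138.8812713623047) 13.79365348815918
board ((560.6199340820312, 128.44068908691406), (105.97171783447266, 405.96148681640625), 3.446974039077759) [[495.52576 327.86844]
 [519.9341  -77.3586 ]
 [625.7141  -70.98706]
 [601.3058  334.24   ]]
```

View pics/side0.png

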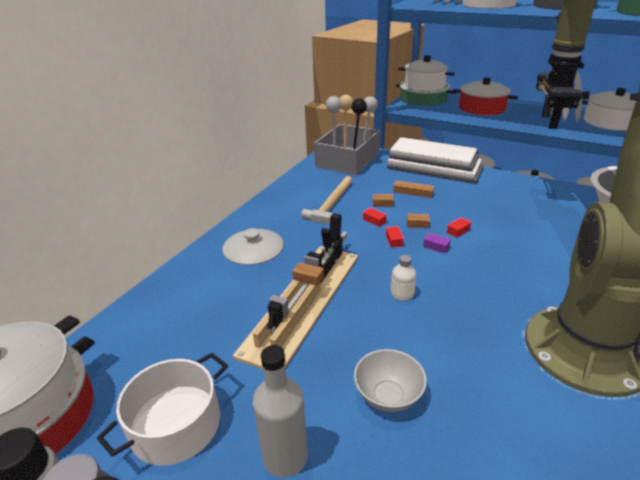

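View pics/c0.png

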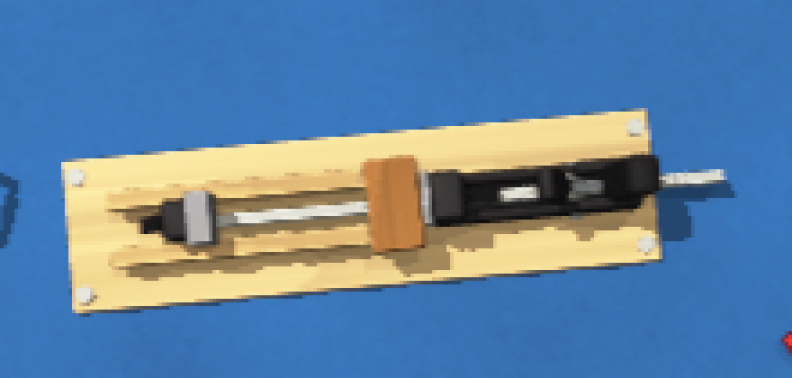

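The side view agrees: the sliding jaw is nearest at (278,310), block_a is at (308,272) and the grip is at the far end, about (335,230). The crop gives block_a's top face with corners at about (363,160) and (425,247). The clamp's x axis has a yaw of about 93.4°. Next I go above the nearer loose block.

```bash
cat >> h.py <<'E'
def mv(x,y,z,yaw):
    "shift (cm) and turn from the present pose to TCP x,y,z with tool down, tool-x yaw in deg"
    from plant import status
    p=status.sense(); Q=R.from_quat(p["tcp_rot"]); a=np.radians(yaw)
    X=np.array([np.cos(a),np.sin(a),0]); Z=np.array([0,0,-1.]); T=R.from_matrix(np.c_[X,np.cross(Z,X),Z])
    print("t",round(p["t"],2),"mv",(Q.inv().apply(np.array([x,y,z])-p["position"])*100).round(2),(Q.inv()*T).as_rotvec().round(3))
E
python3 - <<'E'
from h import *; import pickle
mv(.438,-.288,.30,110.9)
s=pickle.load(open("s0.pkl","rb"))["top"]
f=lambda pts,z:(onplane(s,np.array(pts)/3.6+[175,185],z)*1000).round(1)
print(f([(363,160),(415,156),(425,247),(370,250)],.076)); print("jaw pad",f([(214,193),(216,242)],.092),"fixed jaw",f([(432,174),(432,224)],.092),"screws",f([(76,177),(635,128),(646,243),(85,294)],.012))
E
```

```text
t 0.15 mv [ 33.79 -24.89  10.43] [-1.000e-03 -1.000e-03 -1.647e+00]
[[589.  123.   76. ]
 [590.6  89.1  76. ]
 [531.1  84.2  76. ]
 [530.2 119.9  76. ]]
jaw pad [[569.2 218.1  92. ]
 [537.6 217.5  92. ]] fixed jaw [[577.3  77.8  92. ]
 [545.1  78.6  92. ]] screws [[588.5 322.7  12. ]
 [610.8 -58.6  12. ]
 [532.1 -63.5  12. ]
 [508.8 318.   12. ]]
```

step_arm --series "0 33.8 -24.9 10.4 0 0 -1.647;0 33.8 -24.9 10.4 0 0 -1.647;0 33.8 -24.9 10.4 0 0 -1.647;0 33.8 -24.9 10.4 0 0 -1.647;0 33.8 -24.9 10.4 0 0 -1.647;0 33.8 -24.9 10.4 0 0 -1.647;0 33.8 -24.9 10.4 0 0 -1.647;0 33.8 -24.9 10.4 0 0 -1.647;0 33.8 -24.9 10.4 0 0 -1.647;0 33.8 -24.9 10.4 0 0 -1.647;0 33.8 -24.9 10.4 0 0 -1.647;0 33.8 -24.9 10.4 0 0 -1.647" --force 20

```text
t: 1.35
position: [0.4382, -0.2878, 0.3004]
tcp_rot: [0.567, 0.824, -0.0, -0.0]
ft_force: [0.7, -0.5, 0.3]
width: 1.003
gripper_force: 0.0
```

```bash
cat > look.py <<'E'
from h import *; from plant import status,eyes; import sys,pickle
z=float(sys.argv[1]); p=status.sense(); s=eyes.snapshot("wrist"); pickle.dump((p,s),open("w.pkl","wb"))
print(p["t"],p["position"].round(4),p["joint_pos"].round(2)); cv2.imwrite(sys.argv[2],s["pixels"])
m=cv2.morphologyEx(brown(s["pixels"]),cv2.MORPH_OPEN,np.ones((3,3)))
for c in cv2.findContours(m,cv2.RETR_EXTERNAL,cv2.CHAIN_APPROX_NONE)[0]:
    if cv2.contourArea(c)<800: continue
    q=onplane(s,c[:,0],z,p); print(c[:,0].mean(0).round(),[np.round(v,1) for v in cv2.minAreaRect((q[:,:2]*1000).astype(np.float32))])
E
python3 look.py .026 pics/w1.png
```

```text
1.35 [ 0.4382 -0.2878  0.3004] [ 0.99  0.17 -0.5   1.88  0.09  1.12  0.83]
[419. 375.] [array([ 560.4, -360.3]), array([47.8, 33.9]), np.float64(21.9)]
[318. 251.] [array([ 437.1, -291.1]), array([58.1, 34. ]), np.float64(20.9)]
```

View pics/w1.png

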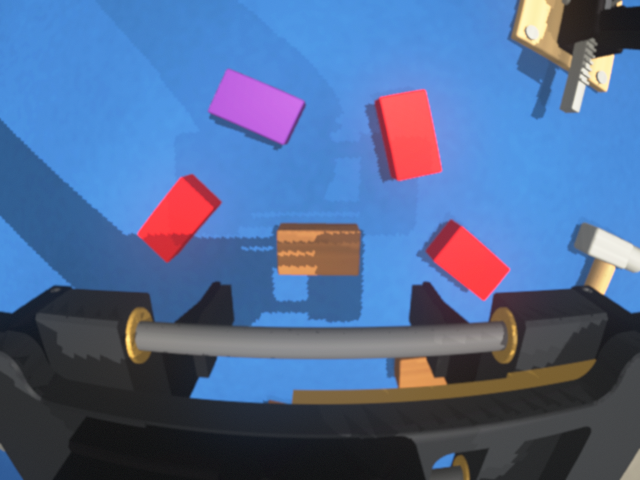

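The wrist picture shows the brown block centred between the fingers at (318,251), with nothing in the fingers' way. I descend and grip.

step_arm --series "0 -0.15 0 5 0 0 0;0 -0.15 0 9 0 0 0;0 -0.15 0 11.5 0 0 0;0 -0.15 0 11.5 0 0 0;150 -0.15 0 11.5 0 0 0;150 -0.15 0 11.5 0 0 0;150 -0.15 0 11.5 0 0 0;150 -0.15 0 11.5 0 0 0;150 -0.15 0 11.5 0 0 0" --force 20

```text
t: 2.3
position: [0.4386, -0.2897, 0.186]
tcp_rot: [0.567, 0.824, -0.0, 0.0]
ft_force: [-0.6, -0.4, 1.4]
width: 0.685
gripper_force: 20.0
```

Run:
```python
from h import *
o=np.array([.563,.084]);u=np.array([-.0601,.998])
t=o+u*.058; print(t); mv(*t,.30,93.45)
```

```text
[0.5595142 0.141884 ]
t 2.3 mv [ 36.01  26.67 -11.42] [-0.     0.     0.304]
```

step_arm --series "150 0 0 -5 0 0 0;150 0 0 -10 0 0 0;150 2 1.5 -14 0 0 0;150 6 4.5 -17.4 0 0 0.1;150 36 26.7 -17.4 0 0 0.304;150 36 26.7 -17.4 0 0 0.304;150 36 26.7 -17.4 0 0 0.304;150 36 26.7 -17.4 0 0 0.304;150 36 26.7 -17.4 0 0 0.304;150 36 26.7 -17.4 0 0 0.304;150 36 26.7 -17.4 0 0 0.304;150 36 26.7 -17.4 0 0 0.304"

```text
t: 3.5
position: [0.5595, 0.1456, 0.36]
tcp_rot: [0.684, 0.729, 0.001, -0.0]
ft_force: [-0.2, -0.1, -0.4]
width: 0.689
gripper_force: 20.0
```

```bash
python3 look.py .076 pics/w2.png
```

```text
3.5 [0.5595 0.1456 0.36  ] [ 0.4   0.29 -0.83  1.67  0.22  1.28 -0.41]
[325. 271.] [array([560. , 137.3]), array([112.6, 120.3]), np.float64(3.7)]
```

View pics/w2.png

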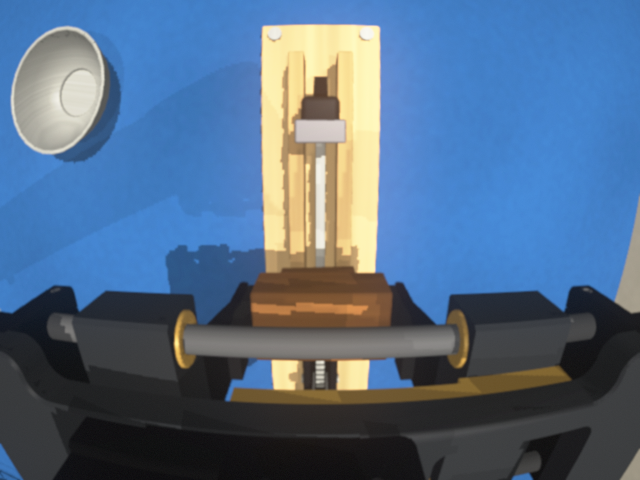

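The view shows the sliding jaw's grey pad at (296–346, 120–143), the rails on either side of the bar, and the held block at (320,300). I'll work out the clamp axis from the rails and the board.

Run:
```python
from h import *; import pickle
p,s=pickle.load(open("w.pkl","rb"))
o=np.array([.563,.084]);u=np.array([-.0601,.998]);v=np.array([-.998,-.0601])
def c(n,pts,z):
    q=onplane(s,pts,z,p)[:,:2]-o; print(n,np.c_[q@u,q@v].round(4)*1000)
c("board",[(263,27),(379,27),(264,250),(377,250)],.012)
c("rails",[(289,60),(304,60),(338,60),(352,60),(289,200),(304,200),(338,200),(352,200)],.05)
c("pad",[(295,143),(346,143),(295,120),(346,120)],.092)
q=np.array([*p["position"][:2]])-o;print("tcp",q@u,q@v,R.from_quat(p["tcp_rot"]).as_matrix()[:,0])
```

```text
board [[242.7  51. ]
 [243.  -51.1]
 [ 37.9  52.4]
 [ 38.3 -52.8]]
rails [[202.2  24.4]
 [201.9  12.8]
 [202.  -13.2]
 [202.3 -24. ]
 [ 91.2  24.8]
 [ 91.1  12.9]
 [ 91.2 -14. ]
 [ 91.3 -25.1]]
pad [[136.6  16.8]
 [136.7 -16.9]
 [152.   16.7]
 [152.1 -16.8]]
tcp 0.06171115763943886 -0.00018605191653518202 [-0.06328571  0.99799464  0.00126858]
```

step_arm --series "150 -0.1 0 4 0 0 0;150 -0.1 0 8 0 0 0;150 -0.1 0 10.5 0 0 0;150 -0.1 0 11.8 0 0 0;150 -0.1 0 12.3 0 0 0;150 -0.1 0 12.3 0 0 0;40 -0.1 0 12.3 0 0 0;0 -0.1 0 12.3 0 0 0;0 -0.1 0 12.3 0 0 0;0 -0.1 0 9 0 0 0;0 -0.1 0 4 0 0 0;0 -0.1 0 0 0 0 0"

```text
t: 4.75
position: [0.5597, 0.1413, 0.3622]
tcp_rot: [0.685, 0.728, 0.001, 0.0]
ft_force: [0.2, -0.7, 0.9]
width: 0.99
gripper_force: 0.0
```

```bash
python3 look.py .076 pics/w3.png; python3 -c "
from h import *
mv(.5655,-.3535,.36,113.5)"
```

```text
4.75 [0.5597 0.1413 0.3622] [ 0.41  0.29 -0.83  1.67  0.22  1.28 -0.4 ]
[314. 226.] [array([560.5, 153.4]), array([144.3,  62.4]), np.float64(89.1)]
t 4.8 mv [-49.54  -2.65   0.84] [ 0.012  0.001 -0.349]
```

View pics/w3.png

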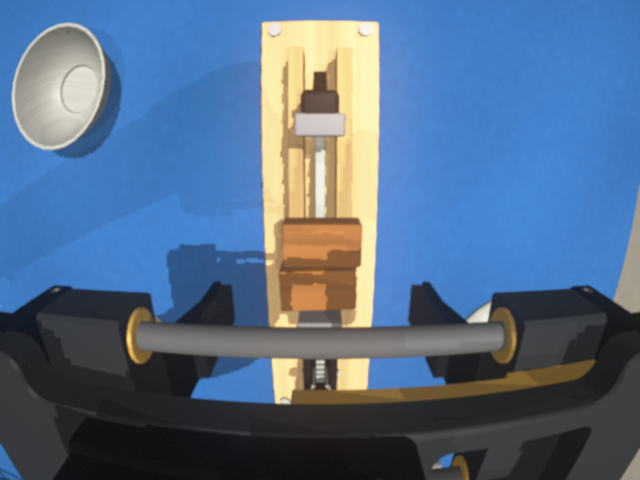

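Block b lies flat on the rails next to block_a; its top face spans (283–361, 219–266). Now for the other block.

step_arm --series "0 -49.5 -2.6 3 0 0 -0.349;0 -49.5 -2.6 3 0 0 -0.349;0 -49.5 -2.6 3 0 0 -0.349;0 -49.5 -2.6 3 0 0 -0.349;0 -49.5 -2.6 3 0 0 -0.349;0 -49.5 -2.6 3 0 0 -0.349;0 -49.5 -2.6 3 0 0 -0.349;0 -49.5 -2.6 3 0 0 -0.349;0 -49.5 -2.6 3 0 0 -0.349;0 -49.5 -2.6 3 0 0 -0.349;0 -49.5 -2.6 3 0 0 -0.349;0 -49.5 -2.6 3 0 0 -0.349"

```text
t: 6.0
position: [0.563, -0.3572, 0.3289]
tcp_rot: [0.55, 0.835, 0.0, -0.0]
ft_force: [0.5, 0.2, 0.2]
width: 1.003
gripper_force: 0.0
```

```bash
cp w.pkl w3.pkl; python3 look.py .026 pics/w4.png
python3 - <<'E'
from h import *; import pickle
p,s=pickle.load(open("w3.pkl","rb"))
o=np.array([.563,.084]);u=np.array([-.0601,.998]);v=np.array([-.998,-.0601])
def c(n,pts,z):
    q=onplane(s,pts,z,p)[:,:2]-o; print(n,np.c_[q@u,q@v].round(4)*1000)
c("b",[(284,219),(361,219),(361,266),(282,266)],.076);c("a",[(282,270),(356,268),(356,308),(281,310)],.076)
c("pad",[(295,136),(345,136)],.092)
mv(.5655,-.3535,.186,113.5)
E
```

```text
6.0 [ 0.563  -0.3572  0.3289] [ 0.99  0.47 -0.62  1.48  0.28  1.28  0.74]
[256. 315.] [array([ 542.4, -442.8]), array([45.8, 24.8]), np.float64(13.5)]
[176. 300.] [array([ 471.2, -463.3]), array([40.7, 44.1]), np.float64(6.9)]
[326. 239.] [array([ 567.2, -356.5]), array([57.7, 33.3]), np.float64(25.8)]
b [[ 76.4  26.4]
 [ 76.5 -30.3]
 [ 39.8 -31.4]
 [ 39.8  28.9]]
a [[ 36.5  29. ]
 [ 38.2 -27.6]
 [  4.2 -28.8]
 [  2.3  31.1]]
pad [[136.8  16.6]
 [136.8 -16.7]]
t 6.05 mv [1.000e-02 1.700e-01 1.434e+01] [ 0.001 -0.001 -0.001]
```

step_arm --series "0 0 0.4 5 0 0 -0.026;0 0 0.4 10 0 0 -0.026;0 0 0.4 14.3 0 0 -0.026;0 0 0.4 14.3 0 0 -0.026;150 0 0.4 14.3 0 0 -0.026;150 0 0.4 14.3 0 0 -0.026;150 0 0.4 14.3 0 0 -0.026;150 0 0.4 14.3 0 0 -0.026;150 0 0.4 14.3 0 0 -0.026;150 0 0.4 9 0 0 -0.026;150 0 0.4 4 0 0 -0.026;150 0 0.4 -3.2 0 0 -0.026" --force 20

```text
t: 7.25
position: [0.5672, -0.3529, 0.3381]
tcp_rot: [0.537, 0.843, 0.0, -0.0]
ft_force: [0.6, -1.1, -0.6]
width: 0.689
gripper_force: 20.0
```

Run:
```python
from h import *
o=np.array([.563,.084]);u=np.array([-.0601,.998])
t=o+u*.100; print(t); mv(*t,.37,93.45)
```

```text
[0.55699 0.1838 ]
t 7.25 mv [49.08 21.74 -3.15] [-0.    -0.001  0.376]
```

step_arm --series "150 0 0 -1 0 0 0;150 49 21.7 -1 0 0 0.376;150 49 21.7 -1 0 0 0.376;150 49 21.7 -1 0 0 0.376;150 49 21.7 -1 0 0 0.376;150 49 21.7 -1 0 0 0.376;150 49 21.7 -1 0 0 0.376;150 49 21.7 -1 0 0 0.376;150 49 21.7 -1 0 0 0.376;150 49 21.7 -1 0 0 0.376;150 49 21.7 -1 0 0 0.376;150 49 21.7 -1 0 0 0.376"

```text
t: 8.45
position: [0.5562, 0.1865, 0.3466]
tcp_rot: [0.684, 0.729, 0.0, -0.0]
ft_force: [-0.9, 0.3, 0.1]
width: 0.688
gripper_force: 20.0
```

step_arm --series "150 49 21.7 -1 0 0 0;150 0 0 0 0 0 0;150 0 0 0 0 0 0"

```text
t: 8.75
position: [0.5559, 0.1825, 0.3423]
tcp_rot: [0.684, 0.729, -0.004, -0.002]
ft_force: [0.7, -2.7, -1.0]
width: 0.69
gripper_force: 20.0
```

Run:
```python
from h import *
o=np.array([.563,.084]);u=np.array([-.0601,.998])
t=o+u*.099; print(t); mv(*t,.2365,93.45)
```

```text
[0.5570501 0.182802 ]
t 8.75 mv [ 0.06  0.21 10.58] [-0.009  0.003  0.004]
```

step_arm --series "150 0 0 0 0 0 0;150 0 0 0 0 0 0;150 0 0 0 0 0 0"

```text
t: 9.05
position: [0.5574, 0.1829, 0.3472]
tcp_rot: [0.686, 0.728, 0.0, 0.0]
ft_force: [0.6, 0.1, 0.6]
width: 0.692
gripper_force: 20.0
```

Run:
```python
from h import *
o=np.array([.563,.084]);u=np.array([-.0601,.998])
t=o+u*.099; mv(*t,.237,93.45)
```

```text
t 9.05 mv [-1.000e-02 -4.000e-02  1.102e+01] [ 0.001 -0.    -0.   ]
```

step_arm --series "150 0 0 4 0 0 0;150 0 0 8 0 0 0;150 0 0 10 0 0 0;150 0 0 11 0 0 0;150 0 0 11 0 0 0;150 0 0 11 0 0 0;40 0 0 11 0 0 0;0 0 0 11 0 0 0;0 0 0 11 0 0 0;0 0 0 7 0 0 0;0 0 0 3 0 0 0;0 0 0 -1.3 0 0 0"

```text
t: 10.25
position: [0.557, 0.1827, 0.3608]
tcp_rot: [0.685, 0.728, -0.0, -0.0]
ft_force: [0.0, 0.6, 0.4]
width: 0.994
gripper_force: 0.0
```

Run:
```python
from h import *
o=np.array([.563,.084]);u=np.array([-.0601,.998])
t=o+u*-.045; mv(*t,.36,93.45)
```

```text
t 10.25 mv [-14.39   0.     0.08] [-0.001  0.     0.   ]
```

step_arm --series "255 -5 0 0 0 0 0;255 -10 0 0 0 0 0;255 -14.4 0 0 0 0 0;255 -14.4 0 0 0 0 0;255 -14.4 0 0 0 0 0;255 -14.4 0 0 0 0 0;255 -14.4 0 0 0 0 0"

```text
t: 10.95
position: [0.5658, 0.0411, 0.3599]
tcp_rot: [0.684, 0.729, 0.0, -0.0]
ft_force: [0.6, -0.5, 0.8]
width: 0.445
gripper_force: 0.0
```

```bash
python3 look.py .076 pics/w5.png
```

```text
10.95 [0.5658 0.0411 0.3599] [ 0.58  0.26 -0.8   1.7   0.19  1.27 -0.2 ]
[318.  90.] [array([559.6, 152.3]), array([ 62.3, 137.8]), np.float64(0.7)]
```

View pics/w5.png

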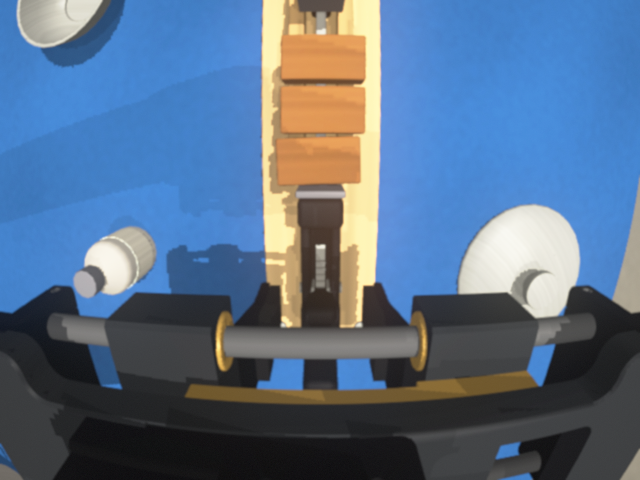

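All three blocks lie square in a row at (322,58), (322,108) and (319,160), clear of the sliding jaw. The fixed jaw's grey face is at row ~188 and the lever hides behind the gripper rod. I'll check the origin from the jaw face.

Run:
```python
from h import *; import pickle
p,s=pickle.load(open("w.pkl","rb"))
o=np.array([.563,.084]);u=np.array([-.0601,.998]);v=np.array([-.998,-.0601])
def c(n,pts,z):
    q=onplane(s,pts,z,p)[:,:2]-o; print(n,np.c_[q@u,q@v].round(4)*1000)
c("blocks",[(283,36),(365,36),(365,82),(283,82),(281,87),(364,87),(364,132),(281,132),(278,138),(359,138),(360,183),(278,183)],.076)
c("fj",[(297,187),(344,187),(300,197),(343,197),(300,226),(342,226)],.092)
t=o+u*-.045; mv(*t,.272,93.45); print(v)
```

```text
blocks [[109.9  26.7]
 [110.3 -31. ]
 [ 75.8 -30.9]
 [ 75.5  26.4]
 [ 71.9  27.8]
 [ 72.1 -30.3]
 [ 39.7 -30.5]
 [ 39.5  27.8]
 [ 35.3  30. ]
 [ 35.4 -27. ]
 [  3.2 -28.3]
 [  3.   30.4]]
fj [[  2.1  15.7]
 [  2.2 -15.8]
 [ -4.7  13.8]
 [ -4.6 -15.3]
 [-24.9  13.9]
 [-24.8 -14.9]]
t 11.0 mv [-0.19 -0.02  8.78] [ 0.    -0.     0.003]
[-0.998  -0.0601]
```

step_arm --series "255 -0.9 0 0 0 0 0;255 -0.9 0 0 0 0 0;255 -0.9 0 0 0 0 0;255 -0.9 0 3 0 0 0;255 -0.9 0 6 0 0 0;255 -0.9 0 8 0 0 0;255 -0.9 0 9.2 0 0 0;255 -0.9 0 9.2 0 0 0;255 -0.9 0 9.2 0 0 0"

```text
t: 11.9
position: [0.5669, 0.0303, 0.2684]
tcp_rot: [0.686, 0.728, 0.0, 0.0]
ft_force: [-0.3, 0.0, 1.0]
width: 0.006
gripper_force: 0.0
```

step_arm --series "255 -0.8 0 0 0 0 0;255 -1.2 0 0 0 0 0;255 -1.6 0 0 0 0 0;255 -2 0 0 0 0 0;255 -2 0 0 0 0 0"

```text
t: 12.4
position: [0.5681, 0.0097, 0.2683]
tcp_rot: [0.686, 0.728, 0.001, 0.001]
ft_force: [0.3, 3.6, 2.3]
width: 0.003
gripper_force: 1.6
```

step_arm --series "255 -0.5 0 0 0 0 0;255 -1 0 0 0 0 0;255 -1.5 0 0 0 0 0;255 -2 0 0 0 0 0;255 -2 0 0 0 0 0"

```text
t: 12.9
position: [0.5691, -0.01, 0.2679]
tcp_rot: [0.686, 0.728, 0.0, -0.0]
ft_force: [-0.1, 5.9, 4.1]
width: 0.004
gripper_force: 2.7
```

step_arm --series "255 -0.2 0 0 0 0 0;255 -0.4 0 0 0 0 0;255 -0.4 0 0 0 0 0"

```text
t: 13.2
position: [0.5692, -0.0133, 0.2677]
tcp_rot: [0.685, 0.728, 0.001, -0.001]
ft_force: [1.6, 5.4, 2.8]
width: 0.006
gripper_force: 3.1
```

step_arm --series "255 -0.15 0 0 0 0 0;255 -0.3 0 0 0 0 0;255 -0.3 0 0 0 0 0"

```text
t: 13.5
position: [0.5693, -0.0147, 0.2677]
tcp_rot: [0.685, 0.728, 0.002, -0.001]
ft_force: [0.3, 8.8, 1.6]
width: 0.007
gripper_force: 4.6
```

step_arm --series "255 1.5 0 0 0 0 0;255 3 0 0 0 0 0;255 3.9 0 0 0 0 0;255 3.9 0 0 0 0 0;255 3.9 0 0 0 0 0;255 2.8 0 0 0 0 0;255 1.8 0 0 0 0 0;255 1 0 0 0 0 0;255 0.4 0 0 0 0 0;255 0.2 0 0 0 0 0;255 0.2 0 0 0 0 0"

```text
t: 14.6
position: [0.5694, -0.0145, 0.268]
tcp_rot: [0.686, 0.728, 0.001, -0.001]
ft_force: [-0.5, 5.3, 1.4]
width: 0.002
gripper_force: 3.4
```

```bash
cat > jaw.py <<'E'
from h import *; from plant import status,eyes; import sys
o=np.array([.563,.084]);u=np.array([-.0601,.998]);v=np.array([-.998,-.0601])
p=status.sense();s=eyes.snapshot("wrist");im=s["pixels"]
# brightness/hue along the centre line of the row, sampled by world point at z=.076
print(p["position"].round(4),p["ft_force"].round(1))
hs=cv2.cvtColor(im,cv2.COLOR_BGR2HSV)
for y in(-10,10):
  r="";xs=np.arange(0,150,2)
  for x in xs:
    q=proj(s,np.r_[o+u*x/1e3+v*y/1e3,.076],p)[0]; i,j=q.round().astype(int)
    h=hs[j,i] if 0<=j<480 and 0<=i<640 else (0,0,0)
    r+="?" if not(0<=j<480) else "B" if 5<=h[0]<=18 and h[1]>150 and h[2]>60 else "y" if h[1]>70 and 15<h[0]<35 else "g" if h[2]>90 and h[1]<70 else "."
  print(r)
cv2.imwrite(sys.argv[1],im)
E
python3 jaw.py pics/w6.png
```

```text
[ 0.5694 -0.0145  0.268 ] [-0.5  5.3  1.4]
g.BBBBBBBBBBBBBBBBBBBBBB???????????????????????????????????????????????????
g.BBBBBBBBBBBBBBBBBBBBBB???????????????????????????????????????????????????
```

Run:
```python
from h import *; from plant import eyes
s=eyes.snapshot("top"); cv2.imwrite("pics/t1.png",np.hstack([cv2.resize(s["pixels"][205:285,175:375],None,fx=3.9,fy=3.9,interpolation=3)]))
```

```text
(no output)
```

View pics/t1.png

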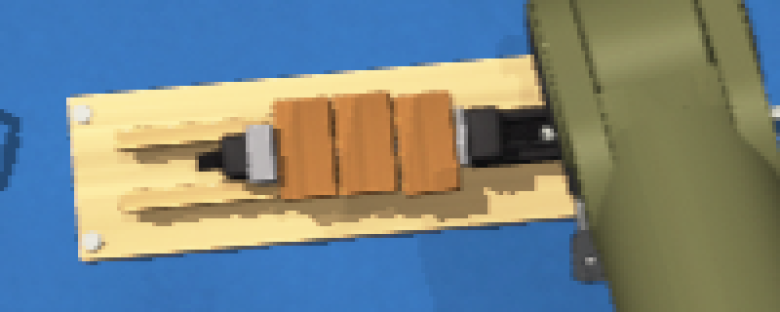

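The top view shows the pad at (275,150) just touching the third block, with small gaps still in the row. About 10 mm is left. The next stroke goes slower, with force checks.

step_arm --series "255 1.5 0 0 0 0 0;255 3 0 0 0 0 0;255 3.7 0 0 0 0 0;255 3.7 0 0 0 0 0;255 3.7 0 0 0 0 0;255 2.8 0 0 0 0 0;255 2.1 0 0 0 0 0;255 1.6 0 0 0 0 0;255 1.2 0 0 0 0 0;255 1 0 0 0 0 0;255 1 0 0 0 0 0"

```text
t: 15.8
position: [0.5688, -0.0043, 0.2683]
tcp_rot: [0.686, 0.728, 0.001, -0.0]
ft_force: [-0.9, 5.4, 4.1]
width: 0.005
gripper_force: 2.8
```

step_arm --series "255 -0.2 0 0 0 0 0;255 -0.4 0 0 0 0 0;255 -0.4 0 0 0 0 0"

```text
t: 16.1
position: [0.569, -0.0076, 0.2683]
tcp_rot: [0.685, 0.728, 0.001, -0.001]
ft_force: [-0.9, 6.6, 3.2]
width: 0.003
gripper_force: 3.5
```

step_arm --series "255 -0.15 0 0 0 0 0;255 -0.3 0 0 0 0 0;255 -0.3 0 0 0 0 0"

```text
t: 16.4
position: [0.5691, -0.0094, 0.2683]
tcp_rot: [0.685, 0.728, 0.002, -0.001]
ft_force: [-1.1, 9.2, 4.6]
width: 0.003
gripper_force: 4.7
```

step_arm --series "255 0 0 0 0 0 0;255 0 0 0 0 0 0;255 0 0 0 0 0 0;255 0 0 0 0 0 0;255 0 0 0 0 0 0"

```text
t: 16.9
position: [0.5691, -0.0094, 0.2683]
tcp_rot: [0.685, 0.729, 0.002, -0.001]
ft_force: [-1.2, 8.4, 4.2]
width: 0.01
gripper_force: 4.7
```

Run:
```python
from h import *; from plant import eyes
s=eyes.snapshot("top"); cv2.imwrite("pics/t2.png",np.hstack([cv2.resize(s["pixels"][205:285,175:375],None,fx=3.9,fy=3.9,interpolation=3)]))
```

View pics/t2.png

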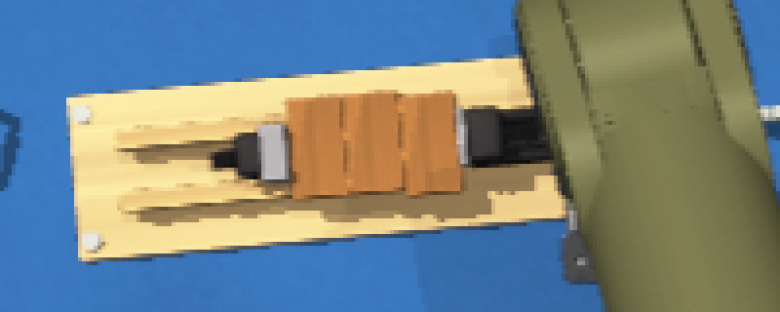

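The gaps have nearly closed and the pad is against the row at (287,150). I'll push a little further to confirm it stiffens.

step_arm --series "255 -0.1 0 0 0 0 0;255 -0.2 0 0 0 0 0;255 -0.2 0 0 0 0 0;255 -0.2 0 0 0 0 0"

```text
t: 17.35
position: [0.5692, -0.0105, 0.2683]
tcp_rot: [0.685, 0.729, 0.002, -0.002]
ft_force: [-1.2, 10.0, 4.5]
width: 0.005
gripper_force: 5.5
```

Run:
```python
from h import *; from plant import eyes,status
o=np.array([.563,.084]);u=np.array([-.0601,.998]);v=np.array([-.998,-.0601])
s=eyes.snapshot("top"); g=s["pixels"].astype(np.float32)
xs=np.arange(-8,124,1.)
P=[]
for y in np.arange(-12,13,2):
    q=proj(s,np.c_[o+np.outer(xs,u)/1e3+v*y/1e3,np.full(len(xs),.076)],).astype(np.float32)
    P.append(cv2.remap(g,q[:,:1].copy(),q[:,1:].copy(),1)[:,0])
m=np.median(P,0)
for x,c in zip(xs[::2],m[::2]): print(int(x),c.astype(int),end="; ")
f=[status.sense() for _ in range(1)][0]; print(f["ft_force"],f["position"])
```

```text
-8 [58 58 62]; -6 [51 51 54]; -4 [76 76 78]; -2 [129 128 130]; 0 [168 169 174]; 2 [131 148 173]; 4 [ 72 123 181]; 6 [ 67 125 191]; 8 [ 68 126 193]; 10 [ 68 126 192]; 12 [ 68 126 192]; 14 [ 68 126 193]; 16 [ 67 127 194]; 18 [ 66 125 190]; 20 [ 65 122 184]; 22 [ 64 119 181]; 24 [ 65 121 184]; 26 [ 67 124 189]; 28 [ 67 126 191]; 30 [ 69 130 198]; 32 [ 71 134 204]; 34 [ 67 126 192]; 36 [ 58 109 166]; 38 [ 64 121 185]; 40 [ 68 127 194]; 42 [ 68 127 193]; 44 [ 67 126 193]; 46 [ 68 127 193]; 48 [ 68 127 195]; 50 [ 68 128 195]; 52 [ 67 126 193]; 54 [ 65 122 186]; 56 [ 64 120 182]; 58 [ 65 122 185]; 60 [ 66 125 189]; 62 [ 67 125 191]; 64 [ 68 129 197]; 66 [ 69 130 199]; 68 [ 65 124 187]; 70 [ 59 111 170]; 72 [ 66 124 188]; 74 [ 67 127 194]; 76 [ 67 128 194]; 78 [ 68 128 194]; 80 [ 67 127 194]; 82 [ 67 127 194]; 84 [ 68 128 195]; 86 [ 67 126 192]; 88 [ 65 122 186]; 90 [ 64 121 183]; 92 [ 65 122 184]; 94 [ 66 125 190]; 96 [ 66 125 191]; 98 [ 67 127 193]; 100 [ 64 120 183]; 102 [ 52  88 130]; 104 [ 76  93 110]; 106 [135 134 137]; 108 [178 179 182]; 110 [184 184 188]; 112 [183 184 187]; 114 [184 184 187]; 116 [184 184 188]; 118 [172 172 176]; 120 [133 132 137]; 122 [74 75 78]; [-1.09462014 10.86695884  4.31061291] [ 0.5691912  -0.01050464  0.26831357]
```

The seams sit 34 mm apart, so the row is fully closed. A lever force of about 10 N puts the pad at about 17 N, or 2.8 mm. I'm handing it in.

```bash
python3 -c "
from plant import order
print(order.close_job())"
```

```text
the job is handed in; nothing more can be done
None
```

The job is handed in: all three blocks are in one closed row on the rails, and the trigger is held back with about 10 N, which by the given figures puts the pad at about 17 N, squashed about 2.8 mm; the judge's verdict was not shown.

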